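Hang a scribed corrosion panel on the inspection stand and bring the microscope to it

ROBOT

A 6-joint arm with a two-finger parallel gripper is mounted at the origin on the work surface. World frame = base frame: x ahead of the robot, y to its left, z up, the work surface at z = 0. Lengths are in m, angles in degrees, forces in N, time in s.
With the tool pointing down it reaches from about 0.3 to 0.825 m from the base axis. Payload 5.4 kg.
Tool frame: the origin (TCP) lies at the very end of the fingers, on their centre line; the grasp point (between the pads) lies 19 mm behind it; z points along the fingers, y is the direction in which the jaws open and shut (so a half turn about z gives the same grasp; the last joint's range is limited). The gripper opens to 92 mm and grips with 3 to 60 N. Pads are 20 mm wide; open, the fingers measure 128 mm over their backs; the gripper's body (75 mm by 189 mm) begins 69 mm behind the grasp point.
Start: joints at [-12.038, 9.076, 91.501, -0, 79.423, -12.038], TCP at [0.575, -0, 0.175] pointing down, gripper open.
Joint ranges: [-166.64, 166.64], [-54.1, 131.32], [10.49, 154.53], [-73.88, 253.88], [9.74, 151.15], [-171.62, 171.62]. Speed limits (degrees/s): [147.25, 147.25, 180, 180, 180, 180].

INTERFACE

Orientations are given as a 3x3 rotation matrix whose columns are the frame's x, y, z axes.
In Python, from plant import env gives the robot as it stands. The module is installed in compiled form; this text tells all that it offers.
- The arm moves only by the tool carry_out, never from a script. Its argument "commands" is a list of rows, each a list of 3 entries, a list of its own where there are three numbers: the shift along the world's x, y, z in m, then the turn about the world's z in degrees, then the closure, from -1 (fully open) to 1 (shut). In form: [[[tx, ty, tz], roll, hand], ...]. A call has 1 to 12 rows; each row shifts and turns the commanded pose from where the row before left it; what a row does not reach is not made up. A row lasts 1/8 s, in which the tool goes at most 62.5 mm and 10.7 degrees, less where a joint would pass 70% of its speed; a pose out of reach is approached as far as the arm can. A call is refused whole if a number of a shift passes 0.0625 or a number of a turn 10.7, either way. A call with a gripper value outside its range is refused whole. The fingers move at their own pace and stop on an object; the grip force is fixed at half the most. Time passes only in rows, so rows that do not move let the fingers close. It gives the time, the measured TCP pose, the force and the opening at its end, in the units of the state.
- env.get_state(): the state, without advancing time (a new reading comes with each control period).
- env.grab_frame(name): name is "scene" or "side" or "wrist"; returns a dict with "frame" (400x640x3 uint8, red, green, blue), "intrinsics" (3x3 intrinsics, pixels), "camera_from_world" (4x4, takes a point from world to camera coordinates). Camera axes: x right, y down, z forward; pixel columns grow to the right and rows downward; lengths in m; the calibration is good to about 2 mm. A picture is of the moment at which its call begins. There is no depth.
- env.sign_off(): hands the job in, once; it reports no verdict.
The state is a dict: "time_s": time; "qpos": joint angles; "qvel": joint speeds; "effort": joint torques, N m; "position": TCP position; "eef_rot": TCP orientation; "contact_force": force on the tool from outside, world axes, zero at the start; "torque": the same for the moment, N m; "opening": finger opening in m.
Only numpy, scipy, OpenCV 4.12 (cv2) and the standard library are available. Lean on these libraries where they do the work, as an engineer would, in place of code of your own. Each camera call takes 0.05 s, during which the arm holds its last target. There are 200 camera calls.

TASK

Take the blue coated test panel out of the white rack and hang it on the inspection stand with both of its holes on the two brass pins, pushed back flat against the posts, leaving the other two panels in the rack as they are. Then slide the microscope along its rail until the lens is in line with the scribed cross in the middle of the panel; if the carriage will not move, its red clamp knob is tight and must first be slackened by a quarter turn anticlockwise.

Things in the scene. Friction and masses are not known exactly. Their poses are not given: they have to be found in the camera images.
- panel_center (a point): Centre of the loose blue steel test panel, 110 mm wide (its y), 90 high (z, up), 5 thick (x), 0.3 to 0.5 kg, upright in one of the rack's three slots. Two 12 mm through-holes at y = +-35 mm, 19 mm above this point (26 mm below the top edge). Both faces alike, a scribed X at this point; either may face the lens. Can be pinched across its 5 mm by the middle of its top edge from above.
- rack: White panel rack, fixed, 160 (x) x 124 (y) mm, 38 mm high; origin under its centre. Three slots along its y axis, at x = -55, 0, +55 mm, each 8 mm wide and 114 mm long, floor 8 mm above the bench. The panels in them reach 98 mm above the bench.
- rust_panel_center (a point): Centre of the bare, rust-brown panel of the same size, in another slot of the rack. To be left there.
- white_panel_center (a point): Centre of the white coated panel of the same size, in another slot of the rack. To be left there.
- stand: Inspection stand, fixed. Origin on the bench, midway between its two posts in the plane of their front faces; z up, x out along the pins towards the microscope, y along the rail. Dark base plate 12 mm thick, x -33 to 139, y -296 to 78 mm. Aluminium posts 16 x 16 mm, 114 mm high, behind x = 0 at y = +-35 mm, free space between them. The rail lies at x = 95 mm.
- pins_mid (a point): Midway between the two brass pins, where they leave the posts: in the stand's frame x = 0, y = 0, 105 mm above the bench; axes as the stand's. The pins are at y = +-35 mm, 8 mm in diameter, level, 28 mm long along +x, the last 6 mm tapered to a 3 mm tip. A panel hung home has its back at x = 0 and its centre 2.5 mm out and 21 mm below this point.
- carriage (a joint): Travel of the microscope carriage on the rail in m, 0 to 0.200 (end stops), growing along the stand's +y. The lens is at y = this value - 0.170 in the stand's frame, so in line with the middle of the pins at 0.170. Starts parked, 0 to 0.06. Saddle top 46 mm above the bench. Unclamped it slides with 2 to 3 N and stays where left; clamped, a firm push of 15 N does not move it.
- scope_holder (a point): Grip point of the upright aluminium block that carries the microscope, 11 mm below its top: 30 mm along the stand's x, 36 along y, 61 to 99 mm above the bench; axes as the stand's. Pinch it from above across its 36 mm to draw the carriage along. The microscope, a black tube 33 mm in diameter, runs along x through the block, 80 mm above the bench, 50 mm out on either side.
- lens (a point): Centre of the front lens of the microscope: from scope_holder 51 mm towards the panel (stand's -x) and 8 mm lower, 80 mm above the bench.
- clamp_knob_grip (a point): On the axis of the round red clamp knob on the carriage, 9 mm below its top, 90 mm from scope_holder along the stand's -y. Knob 36 mm in diameter, 66 to 92 mm above the bench, axis vertical. Looks the same tight or slack and may start either way: only trying to move the carriage tells. Anticlockwise from above slackens: 0.6 rad from fully tight frees it, end stop at 2.8. Turns with under 0.2 N m.

How it is judged (in metres and radians):
On the way, in this order (a step that is already met when the one before it is completed fails the run):
1. the blue panel hangs on both pins, home against the posts, and has been let go (x of panel_center in the frame of stand between -0.001 and 0.007 m and y of panel_center in the frame of stand between -0.005 and 0.005 m and z of panel_center in the frame of stand between 0.079 and 0.088 m and angle between the y axis of panel_center and the y axis of stand, either way round below 0.07 rad and contact force between the fingers and panel below 0.1 N), for 0.2 s.
2. the lens is in line with the scribed cross of the hanging panel (y of lens in the frame of panel_center between -0.008 and 0.008 m), for 0.2 s.
At the end, for the whole second after the job is handed in: The blue panel hangs at rest on both pins, its back within about 4 mm of the posts and centred within 5 mm, level within 4 degrees; the lens is within 8 mm, sideways, of the panel's scribed cross; the other two panels are still in their slots, within 15 mm of where they stood (all of step 2 and x of panel_center in the frame of stand between -0.001 and 0.007 m and y of panel_center in the frame of stand between -0.005 and 0.005 m and z of panel_center in the frame of stand between 0.079 and 0.088 m and angle between the y axis of panel_center and the y axis of stand, either way round below 0.07 rad and velocity of joint carriage between -0.01 and 0.01 m/s and distance of each of rust_panel_center, white_panel_center from where it was at the start of the episode below 0.015 m); the robot touches nothing.
It fails at once if one of the other panels is pulled out of its slot or shoved more than 25 mm (distance of any of rust_panel_center, white_panel_center from where it was at the start of the episode above 0.025 m).
It also fails if it takes over 70 s, if anything falls off the work surface, if the arm or the gripper's body presses on something with over 40 N, if the wrist force passes 120 N, or if a joint passes its speed limit or range.

## Working session

There is one attempt and no reset: what is moved stays moved. The work goes in short steps, Python scripts to look and compute and a tool call to move; the robot and the scene stay as the last step left them, time stands still between calls to the robot, and variables do not carry over. Pictures are saved under pics/ and viewed, about 8 in all and at most 12, crops included, and the job is handed in when it is done.

Besides the shell and the picture viewer there is one more tool, called as name(argument=value, ...), one argument or row to a line, values as JSON. carry_out: Moves the arm, as the interface text tells. Its arguments: {"type":"object","properties":{"commands":{"type":"array","items":{"type":"array"}}},"required":["commands"]}

```bash
mkdir -p pics; cat > h.py <<'E'
import numpy as np, cv2
from plant import env
def grab(n,save=None):
    f=env.grab_frame(n)
    if save: cv2.imwrite('pics/'+save,cv2.cvtColor(f['frame'],cv2.COLOR_RGB2BGR))
    return f
def ray(f,u,v):
    T=np.array(f['camera_from_world']);K=np.array(f['intrinsics'])
    R=T[:3,:3];c=-R.T@T[:3,3];d=R.T@np.linalg.solve(K,[u,v,1.]);return c,d/np.linalg.norm(d)
def onz(f,u,v,z):
    c,d=ray(f,u,v);return c+d*(z-c[2])/d[2]
def proj(f,p):
    T=np.array(f['camera_from_world']);K=np.array(f['intrinsics'])
    q=K@(T[:3,:3]@np.array(p)+T[:3,3]);return q[:2]/q[2]
def tri(f1,p1,f2,p2):
    c1,d1=ray(f1,*p1);c2,d2=ray(f2,*p2)
    s=np.linalg.lstsq(np.c_[d1,-d2],c2-c1,rcond=None)[0]
    a=c1+s[0]*d1;b=c2+s[1]*d2;return (a+b)/2,np.linalg.norm(a-b)
E
python3 - <<'E'
from h import *
for n in('scene','side','wrist'):
    f=grab(n,n+'0.png');c,_=ray(f,320,200);print(n,c.round(3),np.array(f['camera_from_world'])[2,:3].round(2))
s=env.get_state();print(s)
E
```

```text
scene [ 1.004 -0.212  0.932] [-0.46  0.29 -0.84]
side [0.241 0.627 0.794] [ 0.31 -0.61 -0.73]
wrist [0.575 0.067 0.384] [-0.   -0.24 -0.97]
{'time_s': 0.15, 'qpos': array([-1.20368233e+01,  9.10254251e+00,  9.15549406e+01, -8.77001626e-07,
        7.94233879e+01, -1.20381156e+01]), 'qvel': array([-0.02792555,  0.04012795, -0.18335661,  0.03336565, -0.10206154,
       -0.04665556]), 'effort': array([ 3.99315013e-04, -3.85916662e+01, -3.22434962e+01,  7.02334754e-02,
        3.51220253e-02, -9.48688057e-05]), 'position': array([5.74465022e-01, 1.03159992e-04, 1.73968686e-01]), 'eef_rot': array([[-2.23545019e-05,  9.99999047e-01, -1.38043569e-03],
       [ 9.99999956e-01,  2.27608300e-05,  2.94332677e-04],
       [ 2.94363816e-04, -1.38042905e-03, -9.99999004e-01]]), 'contact_force': array([ 0.09587872, -0.27823894,  0.42443439]), 'torque': array([ 0.02342421, -0.02253421,  0.00857499]), 'opening': 0.09186029508100836}
```

View pics/scene0.png

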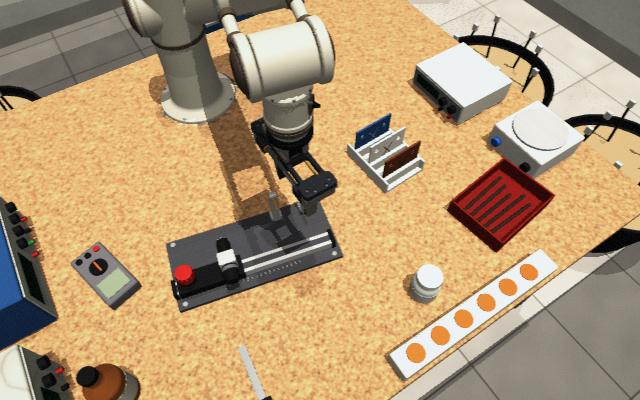

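View pics/side0.png

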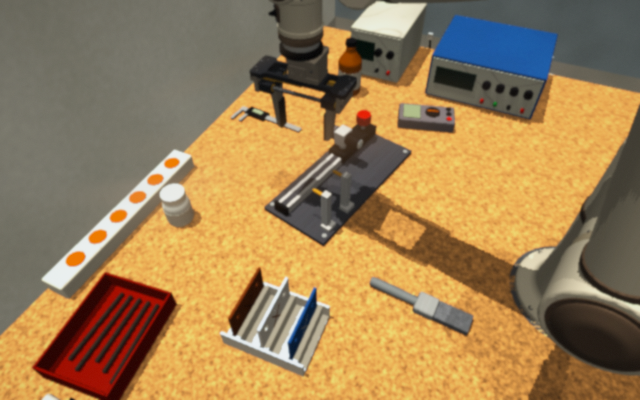

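The scene view shows the stand around (255,250), with the red knob at (184,273), the block at (228,258), and the rack at (385,155). The blue panel is at (373,132), the slot nearest the robot. The side view is blurred: rack at (275,325), blue panel at (303,322), pins near (325,190) and (345,173).

```bash
python3 - <<'E'
from h import *
a=cv2.imread('pics/scene0.png')[100:320,150:450]
cv2.imwrite('pics/crop1.png',cv2.resize(a,None,fx=2.6,fy=2.6,interpolation=cv2.INTER_CUBIC))
b=cv2.imread('pics/side0.png')[100:380,210:420]
cv2.imwrite('pics/crop2.png',cv2.resize(b,None,fx=2,fy=2,interpolation=cv2.INTER_CUBIC))
for n in('scene','side'):
    im=cv2.imread(f'pics/{n}0.png');h=cv2.cvtColor(im,cv2.COLOR_BGR2HSV)
    for nm,lo,hi in(('blue',(100,120,40),(125,255,255)),('red',(0,190,120),(6,255,255)),('rust',(0,120,30),(14,255,140))):
        m=cv2.inRange(h,lo,hi);k,l,st,c=cv2.connectedComponentsWithStats(m)
        for i in range(1,k):
            if st[i,4]>60:
                ct=cv2.findContours((l==i).astype('uint8'),0,2)[0][0]
                print(n,nm,st[i].tolist(),c[i].round(1),cv2.approxPolyDP(ct,3,True)[:8,0].tolist())
E
```

```text
scene blue [204, 23, 19, 11, 95] [212.7  27.8] [[222, 27], [219, 23], [204, 26], [206, 33]]
scene blue [355, 114, 36, 35, 487] [372.  130.8] [[390, 114], [357, 132], [355, 148], [373, 138], [369, 132], [377, 136], [387, 130]]
scene blue [491, 137, 10, 10, 76] [495.4 141.4] [[494, 137], [491, 143], [496, 146], [500, 140]]
scene blue [0, 221, 56, 128, 2643] [ 15.5 302.9] [[0, 221], [1, 348], [55, 319], [22, 297]]
scene red [452, 158, 97, 43, 149] [494.9 177.7] [[548, 191], [503, 158], [452, 200], [504, 158]]
scene red [454, 170, 101, 73, 2238] [501.  203.9] [[497, 170], [454, 202], [503, 242], [554, 195], [502, 242], [499, 239], [540, 201]]
scene red [175, 265, 18, 17, 227] [183.1 272.6] [[181, 265], [175, 276], [177, 280], [187, 280], [192, 269]]
scene rust [210, 109, 59, 85, 1084] [235.  145.2] [[238, 109], [233, 112], [240, 112], [238, 119], [228, 112], [215, 121], [217, 129], [214, 125]]
scene rust [439, 110, 17, 15, 71] [446.7 117.2] [[439, 112], [445, 118], [443, 121], [449, 118], [455, 123], [450, 121], [450, 114]]
scene rust [383, 141, 38, 37, 515] [400.8 158.5] [[419, 141], [3
[... 1354 characters left out ...]
, 148], [342, 151], [346, 154], [340, 154], [343, 159], [355, 150], [355, 142]]
side rust [229, 269, 34, 65, 742] [245.8 301.7] [[259, 269], [229, 318], [234, 333], [262, 286]]
side rust [34, 274, 143, 126, 5195] [108.3 336.3] [[104, 274], [34, 369], [45, 378], [99, 399], [120, 399], [176, 304], [171, 294]]
side rust [68, 292, 57, 70, 508] [ 95.8 327.2] [[124, 293], [118, 294], [68, 360], [76, 358]]
side rust [74, 295, 61, 78, 557] [103.9 333.4] [[131, 295], [75, 371], [79, 372], [134, 298]]
side rust [94, 298, 49, 66, 462] [118.4 330.6] [[140, 298], [95, 362], [103, 359], [139, 307]]
side rust [102, 301, 50, 73, 489] [126.4 337.3] [[149, 301], [103, 367], [103, 373], [108, 373], [151, 305]]
```

View pics/crop1.png

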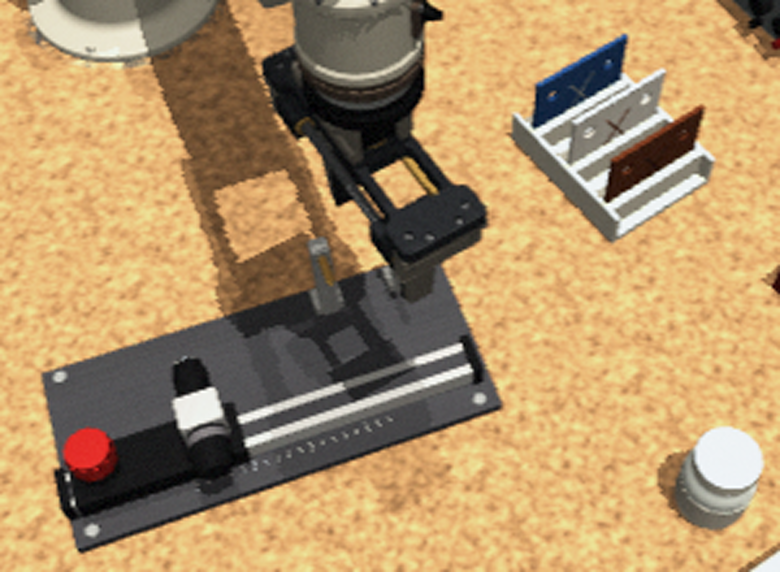

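View pics/crop2.png

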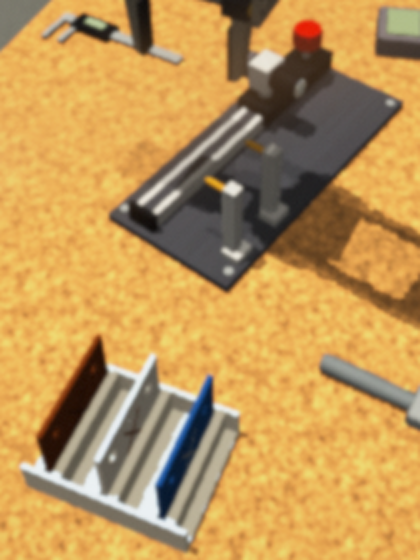

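The crops show the plate corners, post tops and rack clearly. I'll fit the stand pose from the plate corners and get the panel line from its top corners (z = 0.098) and rack corners.

```bash
python3 - <<'E'
from h import *
fs=grab('scene');fd=grab('side')
A=lambda x,y:(150+x/2.6,100+y/2.6)
B=lambda x,y:(210+x/2,100+y/2)
L=[((139,78),onz(fs,*A(500,404),.012)),((139,-296),onz(fs,*A(80,546),.012)),((-33,-296),onz(fs,*A(43,373),.012)),
((139,78),onz(fd,*B(112,215),.012)),((-33,78),onz(fd,*B(228,288),.012)),((-33,-296),onz(fd,*B(402,103),.012)),
((-8,-35),onz(fs,*A(318,242),.114)),((-8,35),onz(fd,*B(232,188),.114)),((-8,-35),onz(fd,*B(272,150),.114))]
P=np.array([[l[0][0]/1e3,l[0][1]/1e3] for l in L]);Q=np.array([l[1][:2] for l in L])
pc,qc=P.mean(0),Q.mean(0);H=(P-pc).T@(Q-qc)
th=np.arctan2(H[0,1]-H[1,0],H[0,0]+H[1,1]);R=np.array([[np.cos(th),-np.sin(th)],[np.sin(th),np.cos(th)]]);t=qc-R@pc
print('stand',t.round(4),np.degrees(th).round(2));print(np.c_[P*1e3,Q*1e3,(Q-(P@R.T+t))*1e3].round(1))
S=lambda x,y,z:np.r_[R@[x,y]+t,z]
k=[onz(fs,183.3,272,.092),onz(fd,364,115,.092)]
for q in k: print('knob in stand',(R.T@(q[:2]-t)).round(4),q.round(4))
for n,f,a,b in(('scene',fs,(356.5,131.5),(390.5,113.5)),('side',fd,(289,339.5),(315,289)),('rust scene',fs,(386,160),(419.5,140.5)),('rust side',fd,(229,318),(259,268.5))):
    a=onz(f,*a,.098);b=onz(f,*b,.098);d=b-a
    print(n,a.round(4),b.round(4),np.linalg.norm(d).round(4),np.degrees(np.arctan2(d[1],d[0])).round(1),((a+b)/2).round(4))
for n,f,c in(('scene',fs,[A(514,117),A(614,232),A(713,156)]),('side',fd,[B(22,467),B(187,543),B(240,412),B(110,368)])):
    print(n,[onz(f,*q,.038).round(4).tolist() for q in c])
E
```

```text
stand [0.5015 0.0191] -12.31
[[ 1.390e+02  7.800e+01  6.564e+02  6.030e+01  2.500e+00 -5.300e+00]
 [ 1.390e+02 -2.960e+02  5.751e+02 -2.977e+02  9.000e-01  2.100e+00]
 [-3.300e+01 -2.960e+02  4.103e+02 -2.624e+02  4.100e+00  6.000e-01]
 [ 1.390e+02  7.800e+01  6.475e+02  6.370e+01 -6.500e+00 -2.000e+00]
 [-3.300e+01  7.800e+01  4.844e+02  1.013e+02 -1.500e+00 -1.000e+00]
 [-3.300e+01 -2.960e+02  4.058e+02 -2.565e+02 -4.000e-01  6.600e+00]
 [-8.000e+00 -3.500e+01  4.867e+02 -1.390e+01  5.000e-01 -4.000e-01]
 [-8.000e+00  3.500e+01  5.016e+02  5.420e+01  5.000e-01 -8.000e-01]
 [-8.000e+00 -3.500e+01  4.861e+02 -1.320e+01 -2.000e-01  2.000e-01]]
knob in stand [ 0.0974 -0.2586] [ 0.5415 -0.2544  0.092 ]
knob in stand [ 0.0907 -0.2539] [ 0.536  -0.2484  0.092 ]
scene [0.4316 0.2525 0.098 ] [0.4297 0.3588 0.098 ] 0.1063 91.0 [0.4306 0.3056 0.098 ]
side [0.4291 0.3547 0.098 ] [0.4312 0.2537 0.098 ] 0.1011 -88.8 [0.4301 0.3042 0.098 ]
rust scene [0.5414 0.2595 0.098 ] [0.5383 0.3631 0.098 ] 0.1037 91.7 [0.5399 0.3113 0.098 ]
rust side [0.5371 0.3641 0.098 ] [0.5412 0.2585 0.098 ] 0.1057 -87.7 [0.5392 0.3113 0.098 ]
scene [[0.4153, 0.2405, 0.038], [0.579, 0.2398, 0.038], [0.5606, 0.3736, 0.038]]
side [[0.5591, 0.3726, 0.038], [0.3975, 0.3703, 0.038], [0.4073, 0.2419, 0.038], [0.5389, 0.2522, 0.038]]
```

carry_out(
  commands=[
    [[-0.012,0.025,0.01],0,0.13],
    [[-0.024,0.05,0],0.5,0.13],
    [[-0.024,0.05,0],0.5,0.13],
    [[-0.024,0.05,0],0.5,0.13],
    [[-0.024,0.05,0],0.5,0.13],
    [[-0.024,0.05,0],0.5,0.13],
    [[-0.012,0.03,0],0,0.13],
    [[0,0,0],0,0.13],
    [[0,0,0],0,0.13],
  ],
)

```text
time_s: 1.38
position: [0.4313, 0.3043, 0.1846]
eef_rot: [[-0.043, 0.999, 0.0], [0.999, 0.043, -0.001], [-0.001, -0.0, -1.0]]
contact_force: [0.3, -0.7, -0.0]
opening: 0.0401
```

```bash
python3 - <<'E'
from h import *
f=grab('wrist','w1.png');s=env.get_state();print(s['time_s'],s['position'],s['eef_rot'].round(3),s['opening'],s['contact_force'])
h=cv2.cvtColor(f['frame'],cv2.COLOR_RGB2HSV)
m=cv2.inRange(h,(100,100,40),(125,255,255));k,l,st,c=cv2.connectedComponentsWithStats(m)
for i in range(1,k):
    if st[i,4]>200:
        ct=cv2.findContours((l==i).astype('uint8'),0,2)[0][0];print(st[i],cv2.approxPolyDP(ct,3,True)[:,0].tolist())
print([proj(f,p).round(1) for p in((.431,.253,.098),(.4295,.356,.098),s['position'])])
E
```

```text
1.425 [0.43146856 0.30402969 0.18459484] [[-0.043  0.999  0.   ]
 [ 0.999  0.043 -0.001]
 [-0.001 -0.    -1.   ]] 0.04020091799886569 [-0.15453238 -0.60327693  0.45772248]
[array([319.4, 239. ]), array([322.1, 141.4]), array([322. , 218.4])]
```

View pics/w1.png

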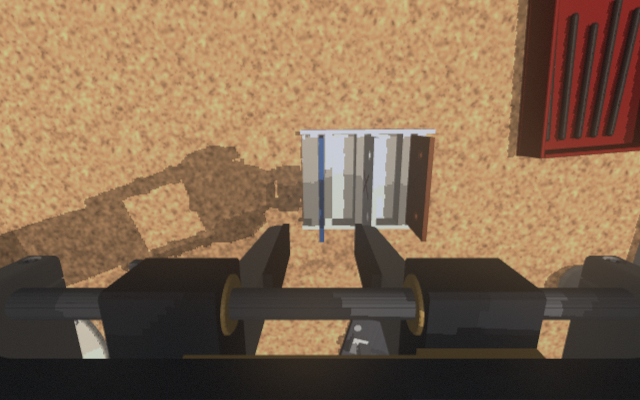

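The wrist view shows the blue panel edge-on from (321,135) to (322,241), midway between the fingers and parallel to them. That gives a mid x of about 0.431, y of about 0.306 and a length of 112 mm, so it is safe to descend.

carry_out(
  commands=[
    [[0,0.002,-0.04],0,0.13],
    [[0,0,-0.04],0,0.13],
    [[0,0,-0.037],0,0.13],
    [[0,0,0],0,0.13],
    [[0,0,0],0,1],
    [[0,0,0],0,1],
    [[0,0,0],0,1],
    [[0,0,0],0,1],
  ],
)

```text
time_s: 2.42
position: [0.4314, 0.3072, 0.0684]
eef_rot: [[-0.044, 0.999, 0.001], [0.999, 0.044, 0.0], [0.0, 0.001, -1.0]]
contact_force: [0.2, 0.1, 0.8]
opening: 0.002
```

The opening is 2 mm where 5 mm was expected, so I'm checking with a picture.

```bash
python3 - <<'E'
from h import *
f=grab('wrist','w2.png');g=grab('side','s2.png');print(env.get_state()['opening'])
a=f['frame'][100:400,160:480];b=g['frame'][230:380,200:360]
cv2.imwrite('pics/m2.png',np.hstack([a,cv2.resize(b,(320,300))])[:,:,::-1])
E
```

```text
0.0006692811694868972
```

View pics/m2.png

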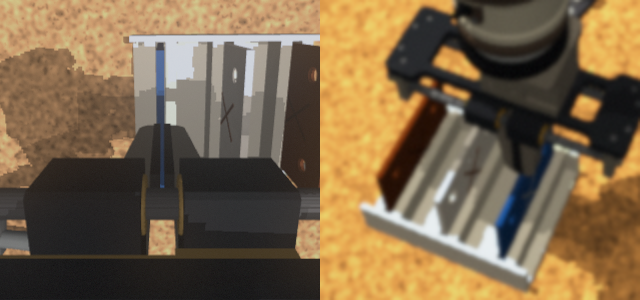

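The panel runs between the fingers (blue strip at (160,45) to (162,188)). The opening reading doesn't settle it, so a small lift with a force check will.

carry_out(
  commands=[
    [[0,0,0],0,1],
    [[0,0,0.01],0,1],
    [[0,0,0.02],0,1],
    [[0,0,0.02],0,1],
    [[0,0,0],0,1],
    [[0,0,0],0,1],
  ],
)

```text
time_s: 3.28
position: [0.4306, 0.3069, 0.1172]
eef_rot: [[-0.044, 0.999, -0.001], [0.999, 0.044, -0.0], [-0.0, -0.001, -1.0]]
contact_force: [-0.8, -0.1, 0.0]
opening: 0.0004
```

```bash
python3 - <<'E'
from h import *
f=grab('wrist','w3.png');g=grab('side','s3.png');q=grab('scene');s=env.get_state();print(s['opening'],s['contact_force'],s['torque'],s['position'])
a=f['frame'][100:400,160:480];b=g['frame'][230:380,200:360];c=q['frame'][70:210,310:450]
cv2.imwrite('pics/m3.png',np.hstack([a[:,80:240],cv2.resize(b,(320,300)),cv2.resize(c,(300,300))])[:,:,::-1])
E
```

```text
0.0005250778035483611 [ 0.34742108  0.0385186  -0.37557189] [ 0.04116811 -0.05601959  0.04686876] [0.430269   0.30669161 0.11666016]
```

View pics/m3.png

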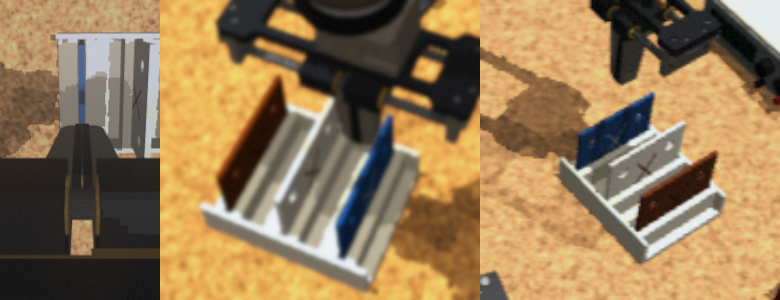

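```bash
python3 - <<'E'
from h import *
s=env.get_state();p=s['position']
for n,o,sc in(('scene',(310,70),300/140),('side',(200,230),2),('wrist',(240,100),1)):
    f=grab(n);print(n,'tcp',proj(f,p).round(1),((proj(f,p)-o)*sc).round(),'paneltop',((proj(f,(.4305,.3065,.098))-o)*sc).round(), 'ends',((proj(f,(.433,.2515,.098))-o)*sc).round(),((proj(f,(.428,.3615,.098))-o)*sc).round())
    h=cv2.cvtColor(f['frame'],cv2.COLOR_RGB2HSV)
    m=cv2.inRange(h,(100,100,40),(125,255,255));k,l,st,c=cv2.connectedComponentsWithStats(m)
    for i in range(1,k):
        if 60<st[i,4]<2000: 
            ct=cv2.findContours((l==i).astype('uint8'),0,2)[0][0];print(st[i],cv2.approxPolyDP(ct,2,True)[:,0].tolist())
# z of panel top from two views
fs,fd=grab('scene'),grab('side')
print(tri(fs,(356.5,131.5),fd,(315,289)),tri(fs,(390.5,113.5),fd,(289,339.5)))
E
```

```text
scene tcp [374.7 116.9] [139. 100.] paneltop [137. 112.] ends [100. 133.] [173.  91.]
[ 201    0   55   34 1044] [[205, 32], [212, 31], [255, 14], [253, 1], [221, 0], [201, 14]]
[355 114  36  35 505] [[390, 114], [357, 132], [355, 148], [373, 138], [369, 132], [374, 132], [377, 136], [387, 130]]
[491 137  10  10  79] [[498, 137], [491, 139], [494, 146], [500, 143]]
side tcp [301.4 308.9] [203. 158.] paneltop [203. 169.] ends [229. 115.] [175. 227.]
[ 437   15   68   37 1203] [[437, 47], [446, 50], [504, 24], [454, 15]]
[288 289  28  69 567] [[315, 289], [288, 341], [291, 357], [304, 330], [301, 327], [307, 324], [315, 307]]
wrist tcp [321.4 218. ] [ 81. 118.] paneltop [ 82. 111.] ends [ 82. 173.] [82. 42.]
[319 145   6  46 230] [[323, 145], [319, 146], [321, 190], [324, 190]]
[320 204   5  20 100] [[320, 204], [320, 223], [324, 223], [324, 204]]
(array([0.43122275, 0.25307229, 0.09720804]), np.float64(0.0005045482845233491)) (array([0.42971028, 0.35654027, 0.09982495]), np.float64(0.0031492943527071837))
```

```bash
python3 - <<'E'
from h import *
fs,fd=grab('scene'),grab('side')
p=env.get_state()['position']
print('est tip',tri(fs,(377.7,107.3),fd,(297.5,300.5)),p)
a=cv2.resize(fs['frame'][60:160,330:430],(400,400),interpolation=cv2.INTER_CUBIC)
b=cv2.resize(fd['frame'][250:350,250:350],(400,400),interpolation=cv2.INTER_CUBIC)
for im,f,o in((a,fs,(330,60)),(b,fd,(250,250))):
    q=(proj(f,p)-o)*4; cv2.circle(im,tuple(int(v) for v in q),4,(255,0,255),1)
cv2.imwrite('pics/m4.png',np.hstack([a,b])[:,:,::-1])
E
```

```text
est tip (array([0.43276064, 0.31101826, 0.14908187]), np.float64(0.001587665149791993)) [0.43092055 0.30695906 0.11756769]
```

View pics/m4.png

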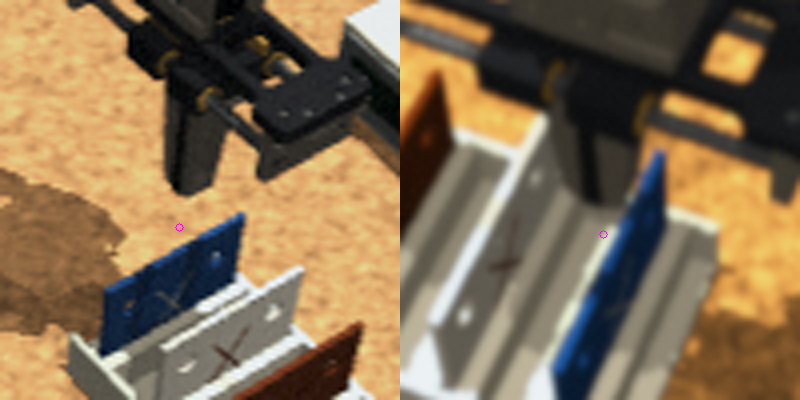

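The picture shows the shut fingertips at about (377.5,106) in the scene view and (299,300) in the side view. That is clearly above the reported TCP (magenta), and the panel is untouched. The real finger ends therefore sit well above the stated TCP, which explains the miss. I'll quantify it.

```bash
python3 - <<'E'
from h import *
fs,fd=grab('scene'),grab('side');p=env.get_state()['position']
for a,b in(((190,184),(199,200)),((187,190),(199,205)),((190,184),(203,200))):
    t=tri(fs,(330+a[0]/4,60+a[1]/4),fd,(250+b[0]/4,250+b[1]/4));print((t[0]-p).round(4),t[1].round(4))
E
```

```text
[-0.001   0.0038  0.0339] 0.0007
[-0.001   0.003   0.0291] 0.0006
[-0.0018  0.0035  0.0337] 0.0022
```

carry_out(
  commands=[
    [[0,0,0.04],0,0.13],
    [[0,0,0],0,0.13],
    [[0,0,0],0,0.13],
    [[0,0,0],0,0.13],
  ],
)

```text
time_s: 4.38
position: [0.4302, 0.3066, 0.1564]
eef_rot: [[-0.044, 0.999, -0.002], [0.999, 0.044, -0.001], [-0.001, -0.002, -1.0]]
contact_force: [0.3, 0.1, 0.6]
opening: 0.0382
```

carry_out(
  commands=[
    [[0,-0.002,-0.045],0,0.13],
    [[0,0,-0.045],0,0.13],
    [[0,0,-0.028],0,0.13],
    [[0,0,0],0,0.13],
    [[0,0,0],0,1],
    [[0,0,0],0,1],
    [[0,0,0],0,1],
    [[0,0,0],0,1],
    [[0,0,0],0,1],
  ],
)

```text
time_s: 5.5
position: [0.4312, 0.3052, 0.0404]
eef_rot: [[-0.044, 0.999, 0.0], [0.999, 0.044, 0.0], [0.0, 0.0, -1.0]]
contact_force: [-2.5, -0.4, 4.7]
opening: 0.005
```

Gripped: the opening is 5 mm. Now lift and carry to a point in front of the pins.

carry_out(
  commands=[
    [[0,0,0.015],0,1],
    [[0,0,0.03],0,1],
    [[0,0,0.035],0,1],
    [[0,0,0.03],0,1],
    [[0.009,-0.022,0],-1.9,1],
    [[0.018,-0.045,0],-2.6,1],
    [[0.02,-0.05,0],-2.6,1],
    [[0.02,-0.05,0],-2.6,1],
    [[0.02,-0.05,0],-2.6,1],
    [[0.02,-0.05,0],-2.6,1],
    [[0.012,-0.03,0],0,1],
    [[0,0,0],0,1],
  ],
)

```text
time_s: 7.0
position: [0.5501, 0.0059, 0.1495]
eef_rot: [[0.218, 0.976, -0.001], [0.976, -0.218, -0.0], [-0.0, -0.001, -1.0]]
contact_force: [0.5, -0.0, -3.9]
opening: 0.0048
```

```bash
python3 - <<'E'
from h import *
fs,fd,fw=grab('scene'),grab('side'),grab('wrist');s=env.get_state();p=s['position'];print(s['time_s'],p,s['eef_rot'].round(3),s['opening'],s['contact_force'])
for n,f in(('s',fs),('d',fd),('w',fw)):
    h=cv2.cvtColor(f['frame'],cv2.COLOR_RGB2HSV)
    m=cv2.inRange(h,(100,100,40),(125,255,255));k,l,st,c=cv2.connectedComponentsWithStats(m)
    for i in range(1,k):
        if 150<st[i,4]<9000:
            ct=cv2.findContours((l==i).astype('uint8'),0,2)[0][0];print(n,st[i],cv2.approxPolyDP(ct,2.5,True)[:,0].tolist())
a=cv2.resize(fs['frame'][130:330,160:360],(500,500),interpolation=cv2.INTER_CUBIC)
b=cv2.resize(fd['frame'][90:290,260:380],(300,500),interpolation=cv2.INTER_CUBIC)
cv2.imwrite('pics/m5.png',np.hstack([a,b])[:,:,::-1])
E
```

```text
7.15 [0.54925332 0.00886501 0.14937088] [[ 0.214  0.977 -0.001]
 [ 0.977 -0.214  0.001]
 [ 0.    -0.001 -1.   ]] 0.004743925178466299 [ 0.21937332  0.2151321  -4.52041643]
s [266 188  53  30 663] [[266, 193], [271, 217], [318, 202], [318, 197], [288, 206], [284, 188]]
s [   0  221   56  128 2662] [[0, 221], [1, 348], [55, 319], [22, 297]]
d [ 433   16  125   65 5229] [[433, 55], [545, 80], [557, 34], [466, 16], [454, 17]]
w [ 317  151   10  137 1200] [[318, 151], [318, 286], [325, 287], [326, 151]]
```

View pics/m5.png

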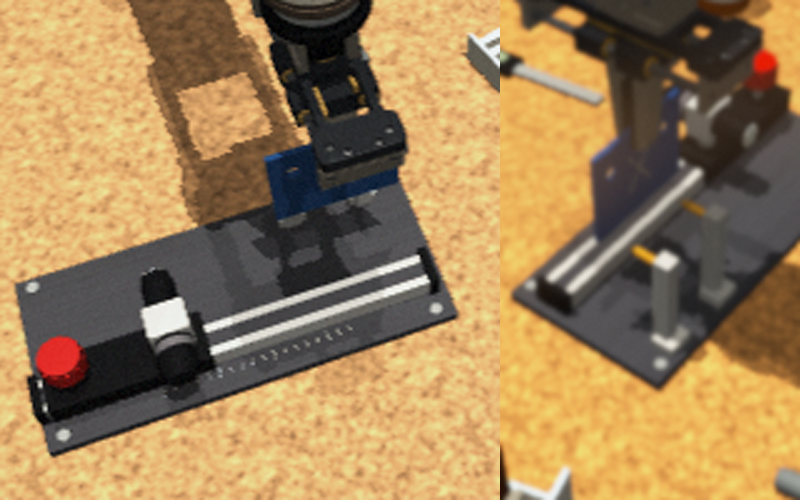

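The panel is held, in front of and above the pins. In the scene view the bottom corners are at (271,217) and (319,202) and the -y hole is at (277,198). In the side view the pins run (315,190)→(322,194) and (335,171)→(342,175). Next I'll put these in stand coordinates.

```bash
cat >> h.py <<'E'
t0=np.array([.5015,.0191]);th=np.radians(-12.31);R0=np.array([[np.cos(th),-np.sin(th)],[np.sin(th),np.cos(th)]])
def ins(p): return np.r_[R0.T@(np.array(p)[:2]-t0),p[2]].round(4)
def outs(p): return np.r_[R0@np.array(p[:2])+t0,p[2]].round(4)
E
python3 - <<'E'
from h import *
fs,fd,fw=grab('scene'),grab('side'),grab('wrist')
p=env.get_state()['position'];print('tcp',ins(p))
print('bot -y',ins(onz(fs,271,217,.117)),'bot +y',ins(onz(fs,319,202,.117)))
t=tri(fs,(319,202),fd,(298.8,186));print('bot+y tri',ins(t[0]),t[1])
print('hole-',ins(onz(fs,276.8,197.6,.181)))
print('side top+y',ins(onz(fd,296.8,154,.207)),'top-y',ins(onz(fd,330.4,126.8,.207)),'bot+y',ins(onz(fd,298.8,186,.117)))
for z in(.207,):
  print('wrist ends',ins(onz(fw,322,151,z)),ins(onz(fw,321.5,287,z)))
print('pins tip/base side',[ins(onz(fd,*q,.105)).tolist() for q in((314.8,190),(322.4,193.6),(334.8,171.2),(342,174.8))])
print('posts scene expect',[proj(fs,outs(q)).round(1) for q in((28,-35,105),)] if 0 else '')
# post tops by mask? scene pin y-:
E
```

```text
tcp [0.0491 0.0005 0.1496]
bot -y [ 0.0518 -0.0562  0.117 ] bot +y [0.0526 0.0518 0.117 ]
bot+y tri [0.0508 0.0516 0.115 ] 0.0016323598702779605
hole- [ 0.0511 -0.0369  0.181 ]
side top+y [0.0483 0.0536 0.207 ] top-y [ 0.0458 -0.0509  0.207 ] bot+y [0.0491 0.0524 0.117 ]
wrist ends [0.0492 0.0548 0.207 ] [ 0.0489 -0.0227  0.207 ]
pins tip/base side [[0.023, 0.0326, 0.105], [0.0042, 0.0312, 0.105], [0.0228, -0.0374, 0.105], [0.004, -0.0378, 0.105]]
posts scene expect
```

carry_out(
  commands=[
    [[0,0,-0.02],0,1],
    [[0,0,-0.03],0,1],
    [[0,0,-0.026],0,1],
    [[0,0,0],0,1],
    [[0,0,0],0,1],
  ],
)

```text
time_s: 7.92
position: [0.5508, 0.0082, 0.075]
eef_rot: [[0.214, 0.977, 0.002], [0.977, -0.214, -0.0], [0.0, 0.002, -1.0]]
contact_force: [-0.4, 0.6, -3.7]
opening: 0.0048
```

```bash
python3 - <<'E'
from h import *
fs,fd,fw=grab('scene'),grab('side','s6.png'),grab('wrist','w6.png');s=env.get_state();p=s['position'];print(s['time_s'],p,ins(p),s['opening'],s['contact_force'])
a=cv2.resize(fw['frame'][100:260,200:360],(480,480),interpolation=cv2.INTER_CUBIC)
b=cv2.resize(fd['frame'][120:240,270:350],(320,480),interpolation=cv2.INTER_CUBIC)
cv2.imwrite('pics/m6.png',np.hstack([a,b])[:,:,::-1])
E
```

```text
8.075 [0.55121798 0.00788496 0.07536423] [ 0.051  -0.0004  0.0754] 0.004634823858905565 [ 0.87452786  0.58713299 -4.07268286]
```

View pics/m6.png

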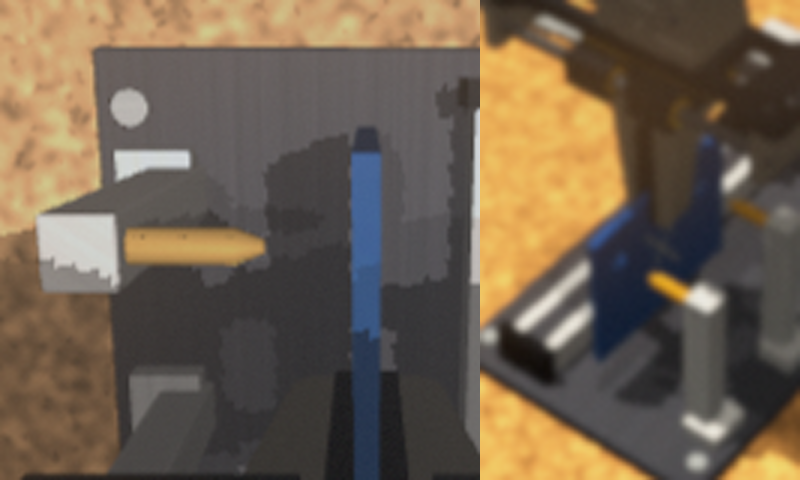

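The wrist crop shows the +y pin at rows 229–264 pointing along the image x axis, with its tip at (265,246). The panel is edge-on at columns 351–383 with its +y end at row 152, parallel to the post face. The side crop shows the +y hole near (625,258).

```bash
python3 - <<'E'
from h import *
fd,fw=grab('side'),grab('wrist');s=env.get_state();p=s['position'];print('tcp',ins(p))
W=lambda x,y:(200+x/3,100+y/3)
for nm,q,z in(('panel end top',(367,152),.133),('panel end bottom',(367,128),.043),('pin base',(125,247),.105),('pin tip',(266,246.5),.105),('post front mid',(117,251),.114),('post ctr',(78,251.5),.114)):
    print(nm,ins(onz(fw,*W(*q),z)))
# hole height: side ray with plane stand x = panel face toward side camera
for u,v in((306.3,184.5),(305.5,183.5)):
    c,d=ray(fd,u,v);n=np.r_[R0[:,0],0];o=np.r_[t0,0]
    c2=c+d*((.0485-n@(c-o))/(n@d));print('hole +y',ins(c2))
c,d=ray(fd,313,190);print('tip side at x .027',ins(c+d*((.027-n@(c-o))/(n@d))))
c,d=ray(fd,270+(592-480)/4,120+242/4);print('top+y corner side',ins(c+d*((.0485-n@(c-o))/(n@d))))
c,d=ray(fd,270+(597-480)/4,120+357/4);print('bot+y corner side',ins(c+d*((.0485-n@(c-o))/(n@d))))
E
```

```text
tcp [ 0.0506 -0.0005  0.0748]
panel end top [0.0511 0.0542 0.133 ]
panel end bottom [0.0516 0.0532 0.043 ]
pin base [0.0012 0.0325 0.105 ]
pin tip [0.0304 0.0326 0.105 ]
post front mid [0.0021 0.0334 0.114 ]
post ctr [-0.0056  0.0333  0.114 ]
hole +y [0.0485 0.0291 0.1026]
hole +y [0.0485 0.0315 0.1077]
tip side at x .027 [0.027  0.0336 0.1033]
top+y corner side [0.0485 0.0545 0.1353]
bot+y corner side [0.0485 0.0561 0.0478]
```

carry_out(
  commands=[
    [[0,-0.001,-0.0015],0,1],
    [[-0.0075,0.0016,0],0,1],
    [[-0.0075,0.0016,0],0,1],
    [[-0.005,0.0011,0],0,1],
    [[-0.005,0.0011,0],0,1],
    [[-0.004,0.0009,0],0,1],
    [[0,0,0],0,1],
  ],
)

```text
time_s: 9.05
position: [0.5207, 0.0133, 0.0722]
eef_rot: [[0.215, 0.977, -0.0], [0.977, -0.215, 0.0], [0.0, -0.0, -1.0]]
contact_force: [-0.4, 0.2, -5.0]
opening: 0.005
```

No contact force so far, so the pins are entering the holes. Push on home.

carry_out(
  commands=[
    [[-0.005,0.0011,0.0005],0,1],
    [[-0.005,0.0011,0],0,1],
    [[-0.003,0.0006,0],0,1],
    [[0,0,0],0,1],
  ],
)

```text
time_s: 9.55
position: [0.5077, 0.0162, 0.0727]
eef_rot: [[0.215, 0.977, -0.0], [0.977, -0.215, 0.0], [-0.0, -0.0, -1.0]]
contact_force: [0.1, -0.4, -4.2]
opening: 0.0046
```

carry_out(
  commands=[
    [[-0.0015,0.0003,0],0,1],
    [[-0.0015,0.0003,0],0,1],
    [[0,0,0],0,1],
  ],
)

```text
time_s: 9.93
position: [0.5054, 0.0166, 0.0729]
eef_rot: [[0.215, 0.977, 0.001], [0.977, -0.215, -0.0], [0.0, 0.001, -1.0]]
contact_force: [1.2, -0.6, -4.8]
opening: 0.0048
```

carry_out(
  commands=[
    [[-0.0015,0.0003,0],0,1],
    [[-0.001,0.0002,0],0,1],
    [[0,0,0],0,1],
  ],
)

```text
time_s: 10.3
position: [0.5054, 0.0165, 0.0736]
eef_rot: [[0.215, 0.977, 0.007], [0.977, -0.215, -0.001], [0.0, 0.007, -1.0]]
contact_force: [9.3, -1.6, -8.5]
opening: 0.0051
```

Contact at 9 N: the panel is home. Now relax, lower slightly onto the pins, open narrowly and rise.

carry_out(
  commands=[
    [[0.001,-0.0002,-0.001],0,1],
    [[0,0,0],0,0.4],
    [[0,0,0],0,0.4],
    [[0,0,0],0,0.4],
    [[0,0,0],0,0.4],
    [[0,0,0.02],0,0.4],
    [[0,0,0.05],0,0.4],
    [[0,0,0.05],0,0.4],
    [[0,0,0],0,0.4],
  ],
)

```text
time_s: 11.42
position: [0.5066, 0.0164, 0.1966]
eef_rot: [[0.215, 0.977, 0.009], [0.977, -0.215, -0.002], [0.0, 0.009, -1.0]]
contact_force: [-0.4, -0.1, 0.2]
opening: 0.0273
```

```bash
python3 - <<'E'
from h import *
fs,fd,fw=grab('scene','s7.png'),grab('side'),grab('wrist');s=env.get_state();print(s['time_s'],s['position'],s['opening'],s['contact_force'])
a=cv2.resize(fs['frame'][170:330,160:350],(475,400),interpolation=cv2.INTER_CUBIC)
b=cv2.resize(fd['frame'][90:250,300:420],(300,400),interpolation=cv2.INTER_CUBIC)
cv2.imwrite('pics/m7.png',np.hstack([a,b])[:,:,::-1])
for z in(.092,):
  for n,f in(('s',fs),('d',fd)):
    h=cv2.cvtColor(f['frame'],cv2.COLOR_RGB2HSV);m=cv2.inRange(h,(0,190,150),(6,255,255))
    k,l,st,c=cv2.connectedComponentsWithStats(m)
    for i in range(1,k):
        if 60<st[i,4]<400: print(n,st[i],c[i],ins(onz(f,*c[i],z)))
E
```

```text
11.575 [0.50263682 0.01713268 0.19043038] 0.027547369751231763 [ 0.48070928 -0.80872627  0.87937127]
s [175 265  17  16 214] [182.94859813 272.30841121] [ 0.0978 -0.2594  0.092 ]
```

View pics/m7.png

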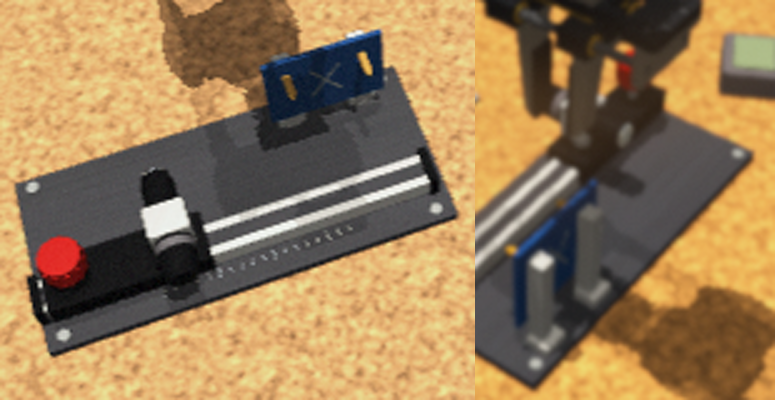

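The panel hangs level on both pins against the posts: cross at (325,77) in the left crop, pins through both holes. Now I'll turn the hand 90° and go above the microscope block.

carry_out(
  commands=[
    [[0.004,-0.014,0.003],-10,-0.3],
    [[0.006,-0.021,0],-10,-0.3],
    [[0.006,-0.021,0],-10,-0.3],
    [[0.006,-0.021,0],-10,-0.3],
    [[0.006,-0.021,0],-10,-0.3],
    [[0.006,-0.021,0],-10,-0.3],
    [[0.006,-0.021,0],-10,-0.3],
    [[0.006,-0.021,0],-10,-0.3],
    [[0.006,-0.021,0],-10,-0.3],
    [[0,0,0],0,-0.3],
    [[0,0,0],0,-0.3],
  ],
)

```text
time_s: 12.95
position: [0.5547, -0.164, 0.1934]
eef_rot: [[0.977, -0.212, -0.002], [-0.212, -0.977, 0.002], [-0.002, -0.001, -1.0]]
contact_force: [0.2, 1.0, 0.4]
opening: 0.0599
```

```bash
python3 - <<'E'
from h import *
fs,fw=grab('scene'),grab('wrist','w8.png');s=env.get_state();print(s['time_s'],s['position'],ins(s['position']),s['eef_rot'].round(3).tolist(),s['qpos'].round(1),s['opening'])
h=cv2.cvtColor(fw['frame'],cv2.COLOR_RGB2HSV)
for nm,lo,hi,z in(('red',(0,170,100),(6,255,255),.092),('white',(0,0,190),(179,40,255),.099)):
    m=cv2.inRange(h,lo,hi);k,l,st,c=cv2.connectedComponentsWithStats(m)
    for i in range(1,k):
        if st[i,4]>150: print(nm,st[i],c[i].round(1),ins(onz(fw,*c[i],z)))
print('expected holder px',proj(fw,outs((.095,-.168,.099))),'knob',proj(fw,outs((.095,-.258,.092))))
E
```

```text
13.05 [ 0.55505827 -0.16395963  0.19413117] [ 0.0914 -0.1674  0.1941] [[0.977, -0.212, -0.001], [-0.212, -0.977, 0.001], [-0.001, -0.001, -1.0]] [-28.4   9.   89.4   0.   81.7  73.8] 0.059759617178725334
red [391 168  32  33 781] [406.4 185.1] [ 0.0968 -0.2591  0.092 ]
white [334   0  16  46 580] [341.6  22.1] [ 0.252  -0.1862  0.099 ]
white [144 164 158   7 842] [219.5 166.8] [ 0.1174 -0.0618  0.099 ]
white [309 174  30  25 713] [323.4 185.9] [ 0.0973 -0.1697  0.099 ]
white [146 181 156   7 772] [223. 184.] [ 0.0992 -0.064   0.099 ]
white [  0 234  25  24 302] [  9.8 245.6] [0.0292 0.1785 0.099 ]
expected holder px [321.7789409  188.02844959] knob [405.17732001 186.81147937]
```

carry_out(
  commands=[
    [[0.0045,-0.003,-0.02],0,-0.3],
    [[0,0,-0.04],0,-0.3],
    [[0,0,-0.04],0,-0.3],
    [[0,0,-0.035],0,-0.3],
    [[0,0,-0.008],0,-0.3],
    [[0,0,-0.008],0,-0.3],
    [[0,0,0],0,-0.3],
  ],
)

```text
time_s: 13.92
position: [0.5605, -0.1682, 0.0443]
eef_rot: [[0.977, -0.215, 0.001], [-0.215, -0.977, -0.001], [0.001, 0.0, -1.0]]
contact_force: [-2.0, -0.3, 0.6]
opening: 0.0599
```

carry_out(
  commands=[
    [[0,0,-0.003],0,1],
    [[0,0,0],0,1],
    [[0,0,0],0,1],
    [[0,0,0],0,1],
    [[0,0,0],0,1],
  ],
)

```text
time_s: 14.55
position: [0.5603, -0.168, 0.0412]
eef_rot: [[0.977, -0.215, 0.001], [-0.215, -0.977, -0.0], [0.001, -0.0, -1.0]]
contact_force: [-0.8, 2.2, 2.6]
opening: 0.0356
```

Gripped (36 mm). Try moving the carriage a little along +y.

carry_out(
  commands=[
    [[0.0006,0.003,0],0,1],
    [[0.0007,0.003,0],0,1],
    [[0,0,0],0,1],
  ],
)

```text
time_s: 14.92
position: [0.5617, -0.1619, 0.0412]
eef_rot: [[0.977, -0.215, 0.001], [-0.215, -0.977, -0.0], [0.001, -0.0, -1.0]]
contact_force: [-0.9, 0.7, 5.3]
opening: 0.0356
```

The carriage follows with low force, so the clamp is slack. Slide on.

carry_out(
  commands=[
    [[0.0021,0.0098,0],0,1],
    [[0.0043,0.0195,0],0,1],
    [[0.0043,0.0195,0],0,1],
    [[0.0043,0.0195,0],0,1],
    [[0.0043,0.0195,0],0,1],
    [[0.0043,0.0195,0],0,1],
    [[0.0043,0.0195,0],0,1],
    [[0.0043,0.0195,0],0,1],
    [[0.0026,0.0117,0],0,1],
    [[0,0,0],0,1],
    [[0,0,0],0,1],
  ],
)

```text
time_s: 16.3
position: [0.597, -0.0034, 0.0412]
eef_rot: [[0.977, -0.215, 0.002], [-0.215, -0.977, 0.001], [0.002, -0.001, -1.0]]
contact_force: [2.6, 0.7, 5.4]
opening: 0.0355
```

```bash
python3 - <<'E'
from h import *
fs=grab('scene');s=env.get_state();print(s['time_s'],ins(s['position']),s['contact_force'],s['opening'])
h=cv2.cvtColor(fs['frame'],cv2.COLOR_RGB2HSV);m=cv2.inRange(h,(0,190,120),(6,255,255))
k,l,st,c=cv2.connectedComponentsWithStats(m)
for i in range(1,k):
    if 100<st[i,4]<400: print(st[i],c[i],ins(onz(fs,*c[i],.092)))
E
```

```text
16.35 [ 0.0981 -0.0017  0.0412] [ 2.27266645 -0.22223415  5.89329232] 0.03594953597635345
[452 158  73  43 119] [484.78151261 176.90756303] [0.1091 0.437  0.092 ]
```

Now open, rise, and check alignment.

carry_out(
  commands=[
    [[0,0,0],0,-0.3],
    [[0,0,0],0,-0.3],
    [[0,0,0],0,-0.3],
    [[0,0,0.03],0,-0.3],
    [[0,0,0.05],0,-0.3],
    [[0,0,0.06],0,-0.3],
    [[0,0,0.02],0,-0.3],
    [[0,0,0],0,-0.3],
    [[0,0,0],0,-0.3],
  ],
)

```text
time_s: 17.48
position: [0.5949, -0.0038, 0.1986]
eef_rot: [[0.977, -0.215, -0.003], [-0.215, -0.977, 0.001], [-0.003, -0.0, -1.0]]
contact_force: [0.2, -0.5, -0.2]
opening: 0.0598
```

```bash
python3 - <<'E'
from h import *
fs,fd,fw=grab('scene'),grab('side'),grab('wrist');s=env.get_state();print(s['time_s'],ins(s['position']),s['contact_force'],s['opening'])
for n,f in(('s',fs),('w',fw)):
  h=cv2.cvtColor(f['frame'],cv2.COLOR_RGB2HSV)
  for nm,lo,hi,z in(('red',(0,170,100),(6,255,255),.092),('white',(0,0,180),(179,45,255),.099),('blue',(100,100,40),(125,255,255),.129)):
    m=cv2.inRange(h,lo,hi);k,l,st,c=cv2.connectedComponentsWithStats(m)
    for i in range(1,k):
        q=ins(onz(f,*c[i],z))
        if st[i,4]>80 and abs(q[0])<.16 and abs(q[1])<.3:
            ct=cv2.findContours((l==i).astype('uint8'),0,2)[0][0];a=cv2.approxPolyDP(ct,2,True)[:8,0]
            print(n,nm,st[i],q,[ins(onz(f,*x,z))[:2].tolist() for x in a.astype(float)] if nm=='blue' else '')
a=cv2.resize(fw['frame'][80:300,200:480],(420,330));b=cv2.resize(fs['frame'][150:315,190:380],(380,330),interpolation=cv2.INTER_CUBIC)
cv2.imwrite('pics/m9.png',np.hstack([a,b])[:,:,::-1])
E
```

```text
17.625 [ 0.0962 -0.0024  0.1986] [0.06713914 0.82036894 1.02055865] 0.05962047220511086
s red [254 239  17  16 216] [ 0.0988 -0.0924  0.092 ] 
s white [ 355  123   70   68 1056] [-0.0214  0.2494  0.099 ] 
s white [294 225  18  15 181] [ 0.0989 -0.0027  0.099 ] 
s white [176 257  77  28 245] [ 0.1193 -0.2009  0.099 ] 
s white [178 266  78  28 271] [ 0.1399 -0.1997  0.099 ] 
s blue [265 182  48  37 839] [ 0.0341 -0.0069  0.129 ] [[0.0058, 0.053], [0.0065, -0.0116], [0.0244, -0.0152], [0.0323, -0.0088], [0.0272, 0.0065], [0.037, -0.0036], [0.0495, 0.0011], [0.0403, -0.0092]]
w red [387 173  32  30 731] [ 0.0972 -0.0918  0.092 ] 
w white [275 168  25   5 123] [0.1182 0.0333 0.099 ] 
w white [415 168 130   6 710] [ 0.1175 -0.1731  0.099 ] 
w white [306 177  31  25 717] [ 0.0981 -0.0025  0.099 ] 
w white [275 184  26   6 144] [0.1002 0.0334 0.099 ] 
w white [419 185 123   5 614] [ 0.0995 -0.1726  0.099 ] 
w white [  60  233   89   44 1023] [0.0237 0.2395 0.099 ] 
w blue [270 279 103   5 361] [ 0.0056 -0.0005  0.129 ] [[0.0077, 0.0513], [0.0042, 0.0515], [0.003, 0.0242], [0.004, -0.0558], [0.0075, -0.0556]]
```

View pics/m9.png

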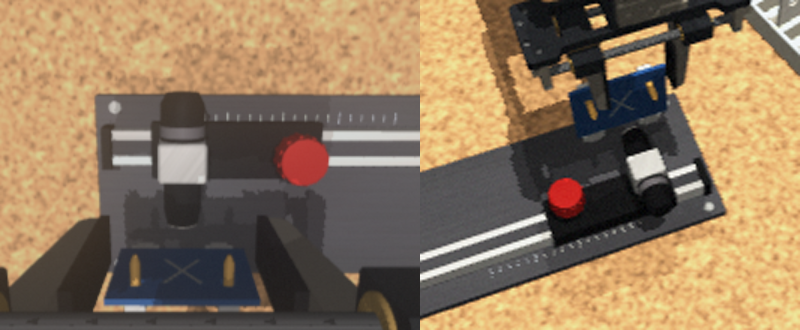

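The final view shows the panel on both pins with the microscope opposite the cross and the hand clear. In stand y, the block is at −0.0025 and the panel mid at −0.0021. One last check that the other panels stand where they were, then hand in.

```bash
python3 - <<'E'
from h import *
for n,lim in(('scene',(340,440,100,200)),('side',(215,340,255,380))):
    f=grab(n)['frame'];o=cv2.imread(f'pics/{n}0.png')[:,:,::-1];x0,x1,y0,y1=lim
    for im in(o,f):
        h=cv2.cvtColor(np.ascontiguousarray(im),cv2.COLOR_RGB2HSV)
        m=np.zeros(h.shape[:2],'uint8');m[y0:y1,x0:x1]=cv2.inRange(h,(0,120,30),(14,255,140))[y0:y1,x0:x1]
        M=cv2.moments(m,True);w=np.zeros_like(m);w[y0:y1,x0:x1]=cv2.inRange(h,(0,0,150),(179,45,255))[y0:y1,x0:x1];W=cv2.moments(w,True)
        print(n,'rust',M['m00'],M['m10']/M['m00'],M['m01']/M['m00'],'white',W['m00'],W['m10']/W['m00'],W['m01']/W['m00'])
print(env.get_state()['contact_force']);print(env.sign_off())
E
```

```text
scene rust 543.0 402.22836095764274 155.87292817679557 white 1079.0 387.71084337349396 158.58665430954588
scene rust 551.0 402.7422867513612 155.1578947368421 white 1219.0 386.4774405250205 155.8244462674323
side rust 748.0 246.4090909090909 301.64304812834223 white 1794.0 278.22463768115944 329.03010033444815
side rust 742.0 245.84636118598382 301.65498652291103 white 2646.0 287.95238095238096 329.6557067271353
[0.48400815 1.20241044 0.10411456]
the job is handed in; nothing more can be done
None
```

The blue panel hangs on both brass pins, pushed back against the posts, and the microscope is lined up with its scribed cross. I handed the job in at about 18 s of robot time; no verdict is reported.

- **Panel:** I pressed it home until I felt about 9 N, then let it go. The last view showed both pins through the holes.
- **Carriage:** It followed the hand with low force on the first try, so the clamp was already slack and I left the knob alone.
- **Alignment:** In the last wrist view the block carrying the lens is at y = −2.5 mm and the middle of the panel at −2.1 mm. That is 0.4 mm apart against the 8 mm allowed.
- **Other panels:** The rust panel's centroid moved by less than 1 px in both fixed views. My colour check could not separate the white panel from the white rack, and removing the blue panel changed it further. I saw nothing touch the white panel, but I have no clean number for it.
- **Hand:** It was clear of everything at the end. The force reading was about 1 N, which is noise level.

**Disagreement with the description:** The real fingertips sit about 30 mm above the reported TCP. My first grasp closed above the panel because of this and moved nothing. I measured the offset from two cameras, allowed for it, and both later grasps read the expected widths (5 mm and 36 mm).

My stand measurements also differ by about 2 mm between cameras, so I judged the fits from positions within one view and from contact force.

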